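Pry the spring clip off the turntable post

ROBOT

A 6-joint arm with a two-finger parallel gripper is mounted at the origin on the work surface. World frame = base frame: x ahead of the robot, y to its left, z up, the work surface at z = 0. Lengths are in m, angles in rad, forces in N, time in s.
With the tool pointing down it reaches from about 0.325 to 0.9 m from the base axis. Payload 6.1 kg.
Tool frame: the origin (TCP) lies midway between the tips of the shut fingers; the grasp point (between the pads) lies 19 mm behind it; z points along the fingers, y is the line along which they close (so a half turn about z gives the same grasp; the last joint's range is limited). The gripper opens to 87 mm and grips with 3 to 60 N. Pads are 19 mm wide; open, the fingers measure 117 mm over their backs; the gripper's body (75 mm by 190 mm) begins 51 mm behind the grasp point.
Start: joints at [1.221, 0.22, 1.526, -0, 1.395, -0.126], TCP at [0.139, 0.609, 0.223] pointing down, gripper open.
Joint ranges: [-2.98, 2.98], [-0.91, 2.08], [0.09, 2.57], [-1.24, 4.39], [0.2, 2.65], [-2.68, 2.68]. Speed limits (rad/s): [2.57, 2.57, 3.01, 3.14, 3.14, 3.14].

INTERFACE

Orientations are given as a unit quaternion [x, y, z, w].
In Python, from cell import status, viewer, job_done gives the robot as it stands.
- The arm moves only by the tool apply_moves, never from a script. Its argument "rows" is text: rows parted by semicolons, each of 5 numbers parted by spaces: the shift along the tool's x, y, z in m, then the turn about the tool's z in degrees, then the closure, from 0 (fully open) to 1 (shut). In form: x y z turn hand; .... A call has 1 to 8 rows; each row shifts and turns the commanded pose from where the row before left it, along the tool's axes as they then stand; what a row does not reach is not made up. A row lasts 1/8 s, in which the tool goes at most 62.5 mm and 10.7 degrees, less where a joint would pass 70% of its speed; a pose out of reach is approached as far as the arm can. A call with a gripper value outside its range is refused whole. The fingers move at their own pace and stop on an object; the grip force is fixed at half the most. Time passes only in rows, so rows that do not move let the fingers close. It gives the time, the measured TCP pose, the force, the opening and the grip force at its end, in the units of the state.
- status.get_obs(): the state, without advancing time (a new reading comes with each control period).
- viewer.capture(name): name is "side" or "top" or "wrist"; returns a dict with "pixels" (480x640x3 uint8, red, green, blue), "z_map" (480x640 float32, m along the optical axis (not along the pixel's ray), 0 where there is no reading), "fx", "fy", "cx", "cy" (pixels), "k1" (the pictures are not rectified: a ray, as slopes to the right and down, at radius r is drawn at 1 + k1 r^2 times it, then the intrinsics apply), "camera_from_world" (4x4, takes a point from world to camera coordinates); the wrist camera has in their place "T_tool_cam" (4x4, takes a point from camera to tool coordinates, whose origin is the TCP and whose axes are the flange's). Camera axes: x right, y up, looking along -z (the intrinsics and any distortion apply to the point x, -y, -z); pixel columns grow to the right and rows downward; lengths in m; the calibration is good to about 2 mm. A picture is of the moment at which its call begins: read the wrist's pose just before it.
- job_done(): hands the job in; it is judged then, once.
The state is a dict: "clock": time; "joint_positions": joint angles; "qvel": joint speeds; "joint_torque": joint torques, N m; "position": TCP position; "eef_rot": TCP orientation; "ft_force": force on the tool from outside, world axes, zero at the start; "moment": the same for the moment, N m; "grip_width": finger opening in m; "grip_force": force on a finger pad.
Only numpy, scipy, OpenCV 4.12 (cv2) and the standard library are available. Lean on these libraries where they do the work, as an engineer would, in place of code of your own. Each camera call takes 0.05 s, during which the arm holds its last target. There are 200 camera calls.

TASK

The game turntable has to be packed flat, so take the hooked pick from its wooden stand, hook it into the eye of the steel spring clip and pry the clip sideways out of the groove in the turntable's post, without pressing hard on the wood or the clip and without using the fingers on the clip. Leave the clip lying flat on the wooden disc, clear of the post, put the pick back upright in its stand, and leave the other things in the tray alone.

Things in the scene. Friction and masses are not known exactly. Their poses are not given: they have to be found in the camera images.
- turntable: Game turntable, fixed: dark wooden base 180 x 180 x 12 mm, over it a light wooden disc 160 mm across, top face 26 mm above the tray. Origin: centre of the base's underside, on the post's axis; z up. The disc rests on a wave spring: pressed with over about 2 N it gives downward, 3 N per mm, up to 4 mm.
- post_groove (a point): Point on the axis of the steel post at the disc's centre, at the bottom of its groove, 32.5 mm above the tray: this is the top of a dark washer 26 mm across. The groove's neck is 12 mm across and 7 mm high; over it a head 18 mm across, its top 47.5 mm above the tray.
- clip: Steel spring clip, 43.5 x 22 x 5 mm, 28 g, flat in the groove on the washer, free to turn there. Origin: underside, on the post's axis when seated. Its -x points from post to tail: the way to pull it out. Tail bar x -35 to -30 mm; eye -30 to -17; nose to -6.3; two sprung jaws, open to +x, grip the neck and end at 8.5.
- clip_eye (a point): Centre of the clip's eye, half-way up (23.5 mm from the clip's origin along its -x, 2.5 mm up). The eye is an open hole 13 (x) x 14 mm (y), rails 4 mm wide beside it; under it 6.5 mm of free height to the disc. Pulled along -x the jaws spread; the pull peaks at about 5 to 8 N in the first 6 mm, then lets go suddenly.
- pick_grip (a point): Centre of the pick's square wooden handle, 18 x 18 x 50 mm tall, sides along its x and y, z up. Below: collar 42 (x) x 32 x 6 mm (underside 31 mm below this point), then a steel shaft 5 mm across on the axis, ending 76 mm below in a toe along the pick's -x, to 8.5 mm from the axis, 5 wide, 4.5 mm high, level with the shaft's end.
- pick_collar (a point): Centre of the underside of the pick's collar, on the shaft's axis; when the pick stands in its stand this rests on the stand's top.
- pick: The whole hooked pick, 80 g; origin at pick_collar, axes those of pick_grip. Its steel blade (shaft with toe) is clamped in the handle by hand: it may stand up to 5 mm off the handle's axis either way along the pick's x, and its end up to 2.5 mm higher or lower than the 76 mm given. No reading shows this; it is firm and does not change while in use.
- stand: Wooden pick stand, fixed block 66 (x) x 50 (y) x 60 mm high. Origin: centre of its underside. Its top has a rectangular hole 54 mm deep, x -20 to 13 mm, y -7 to 7 mm, for the shaft, toe along the stand's -x; the pick stands with its shaft within some 3 mm of x = 0, y = 0, collar on the block's top.
- pawn_a: Bystander: white plastic game piece, 26 mm across, 42 mm tall. Origin under its foot.
- pawn_b: Bystander: white plastic game piece, 26 mm across, 42 mm tall. Origin under its foot.
- top: Bystander: wooden spinning top standing on its stem, 48 mm across, 45 mm tall. Origin under it.
- egg_cup: Bystander: red ceramic egg cup, 48 mm across, 55 mm tall. Origin under its foot.
- tin: Bystander: steel tealight tin with lid, 45 mm across, 25 mm tall. Origin under it.
- cube_puzzle: Bystander: clear acrylic cube puzzle, 45 mm. Origin under it.
- disc: The turntable's light wooden disc, 160 mm across, 10 mm thick, with eight dark marks. Its origin and axes are the turntable's (its top face lies 26 mm above its origin); it does not turn, only gives downward on its spring.
Mind the look-alikes: they are no part of the job. There is more than one size of the pick; the job needs the smallest.

How it is judged:
By the outcome, as a careful person would: the job done as asked, in the order asked, and still so for the second after the job is handed in, with the robot touching nothing.
It also fails if it takes over 72 s, if anything falls off the work surface, if the arm or the gripper's body presses on something with over 40 N, if the wrist force passes 120 N, or if a joint passes its speed limit or range.

## Working session

There is one attempt and no reset: what is moved stays moved. The work goes in short steps, Python scripts to look and compute and a tool call to move; the robot and the scene stay as the last step left them, time stands still between calls to the robot, and variables do not carry over. Pictures are saved under pics/ and viewed, at most 10 in all, crops included, and the job is handed in when it is done.

Besides the shell and the picture viewer there is one more tool, called after "Emit:" by a JSON object that holds its "name" and its "arguments", one argument or row to a line. apply_moves: Moves the arm, as the interface text tells. Its arguments: {"type":"object","properties":{"rows":{"type":"string"}},"required":["rows"]}

```bash
ls; mkdir -p pics
cat > h.py <<'E'
import numpy as np, cv2
from cell import status, viewer
from scipy.spatial.transform import Rotation as R
def cap(name,fn=None):
    o=status.get_obs(); c=viewer.capture(name)
    if name=="wrist":
        T=np.eye(4);T[:3,:3]=R.from_quat(o["eef_rot"]).as_matrix();T[:3,3]=o["position"]
        c["W"]=T@np.array(c["T_tool_cam"])
    else: c["W"]=np.linalg.inv(np.array(c["camera_from_world"]))
    if fn: cv2.imwrite("pics/"+fn,c["pixels"][:,:,::-1]); np.savez("pics/"+fn[:-4],**{k:c[k] for k in ("pixels","z_map","fx","fy","cx","cy","k1","W")})
    return c
def rays(c,u,v):
    x=(np.asarray(u,float)-c["cx"])/c["fx"]; y=(np.asarray(v,float)-c["cy"])/c["fy"]
    a,b=x.copy(),y.copy()
    for _ in range(20):
        s=1+c["k1"]*(a*a+b*b); a,b=x/s,y/s
    return np.stack([a,-b,-np.ones_like(a)],-1)
def atz(c,u,v,z):   # world point on plane z
    d=rays(c,u,v)@c["W"][:3,:3].T; p=c["W"][:3,3]
    return p+d*((z-p[2])/d[...,2])[...,None]
def atd(c,u,v):     # world point via depth
    zz=c["z_map"][np.asarray(v,int),np.asarray(u,int)]
    return (rays(c,u,v)*zz[...,None])@c["W"][:3,:3].T+c["W"][:3,3]
def proj(c,P):
    q=np.linalg.inv(c["W"])@np.append(P,1); a,b=q[0]/-q[2],-q[1]/-q[2]; s=1+c["k1"]*(a*a+b*b)
    return a*s*c["fx"]+c["cx"], b*s*c["fy"]+c["cy"]
def load(fn): return dict(np.load("pics/"+fn+".npz"))
E
python3 - <<'E'
from h import *
o=status.get_obs();print({k:np.round(v,3) for k,v in o.items()})
a=cap("top","top0.png");b=cap("side","side0.png")
for c in (a,b): print(c["fx"],c["k1"],c["W"].round(3))
E
```

```text
pics
{'clock': np.float64(0.0), 'joint_positions': array([ 1.221,  0.221,  1.528, -0.   ,  1.395, -0.126]), 'qvel': array([-0.001,  0.   , -0.   ,  0.   ,  0.001, -0.001]), 'joint_torque': array([-1.0000e-03, -4.9461e+01, -3.8737e+01,  7.0000e-02,  5.7000e-02,
       -0.0000e+00]), 'position': array([0.139, 0.609, 0.221]), 'eef_rot': array([ 0.112,  0.994, -0.001, -0.   ]), 'ft_force': array([1.074, 0.519, 0.61 ]), 'moment': array([0.023, 0.037, 0.001]), 'grip_force': np.float64(0.0), 'grip_width': np.float64(0.087)}
594.4855438983208 0.06645655700656113 [[ 1.800e-02  9.840e-01 -1.750e-01  3.070e-01]
 [-1.000e+00  1.800e-02 -4.000e-03  1.700e-02]
 [-1.000e-03  1.750e-01  9.850e-01  1.367e+00]
 [ 0.000e+00  0.000e+00  0.000e+00  1.000e+00]]
483.8500931810912 -0.0016164881010262064 [[-0.976  0.111 -0.185  0.393]
 [-0.216 -0.48   0.85   0.834]
 [ 0.005  0.87   0.493  0.568]
 [ 0.     0.     0.     1.   ]]
```

View pics/top0.png

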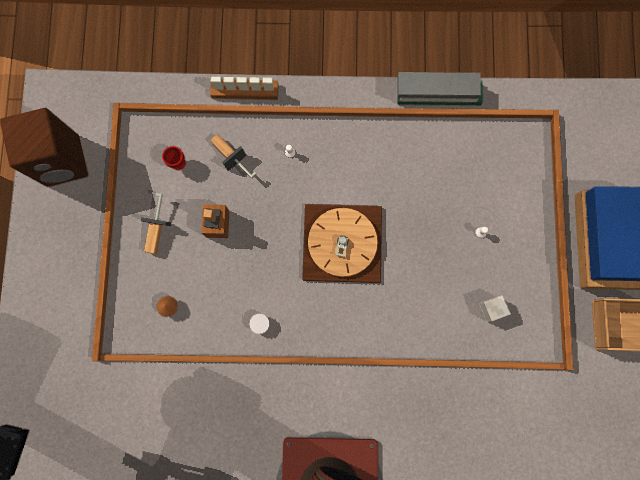

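View pics/side0.png

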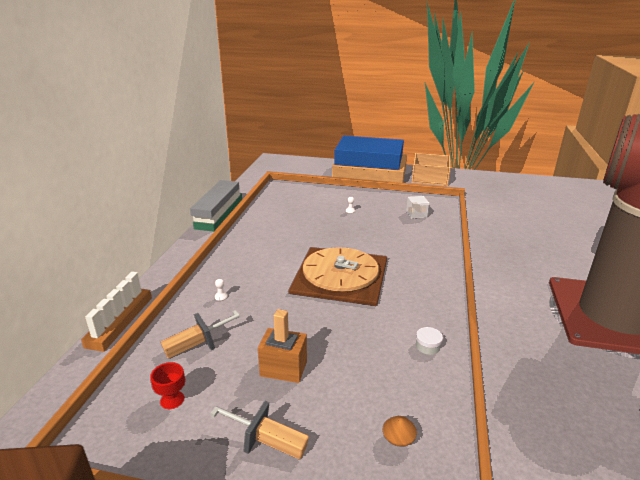

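Top view: the stand with the small pick is at (214,221), the turntable post at (342,243), and the clip runs roughly down the image. The two picks lying flat are larger look-alikes. I'll enlarge the stand and clip.

Run:
```python
from h import *
a=load("top0");b=load("side0")
r=[]
for c,(u,v),s in ((a,(214,221),26),(a,(342,246),26),(b,(283,345),45),(b,(345,266),45)):
    r.append(cv2.resize(c["pixels"][v-s:v+s,u-s:u+s],(300,300),interpolation=cv2.INTER_CUBIC))
cv2.imwrite("pics/crop0.png",np.vstack([np.hstack(r[:2]),np.hstack(r[2:])])[:,:,::-1])
for u,v in ((214,221),(209,216),(215,213),(342,243),(343,238),(344,255),(320,250)): print((u,v),atd(a,u,v).round(4))
```

```text
(214, 221) [0.5663 0.2642 0.0717]
(209, 216) [0.5678 0.2666 0.118 ]
(215, 213) [0.5859 0.2641 0.0651]
(342, 243) [ 0.5264 -0.0211  0.0442]
(343, 238) [ 0.5381 -0.0233  0.0433]
(344, 255) [ 0.5006 -0.0263  0.0344]
(320, 250) [0.5122 0.0283 0.0274]
```

View pics/crop0.png

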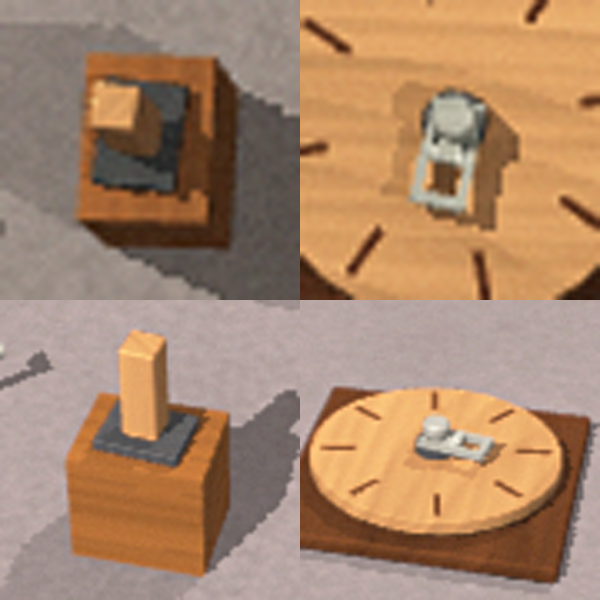

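The clip's tail points down the image, roughly world -x and slightly +y. The handle top is at about (208,213). The toe is hidden, so its direction isn't known yet.

```bash
cat >> h.py <<'E'
def rel(P,yaw=None,o=None): # tool-axis shift to reach world TCP P; turn to bring tool y to world yaw (deg)
    o=o or status.get_obs(); M=R.from_quat(o["eef_rot"]).as_matrix()
    d=M.T@(np.array(P)-o["position"]); y=np.degrees(np.arctan2(M[1,1],M[0,1]))
    return d.round(4), round(y,2), None if yaw is None else round((y-yaw+180)%360-180,2)
E
python3 - <<'E'
from h import *
a=load("top0")
k=lambda i,x,y:((188,195) if i==0 else (316,220))+np.array([x,y])*52/300
for n,i,x,y,z in (("handle",0,115,105,.116),("collar",0,138,137,.066),("standTL",0,85,55,.06),("TR",0,212,58,.06),("BL",0,78,218,.06),("BR",0,208,222,.06),("post",1,455,115,.0475),("tailL",1,413,203,.0375),("tailR",1,465,210,.0375)):
    u=k(i,x,y); print(n,atz(a,u[0],u[1],z).round(4))
print(rel(atz(a,207.9,213.2,.25),0)); print(viewer.capture("wrist")["T_tool_cam"])
E
```

```text
handle [0.5743 0.2695 0.116 ]
collar [0.5725 0.2701 0.066 ]
standTL [0.6059 0.2935 0.06  ]
TR [0.6056 0.2441 0.06  ]
BL [0.5413 0.2928 0.06  ]
BR [0.5407 0.2427 0.06  ]
post [ 0.535  -0.1397  0.0475]
tailL [ 0.5015 -0.1244  0.0375]
tailR [ 0.4992 -0.1447  0.0375]
(array([-0.4782, -0.2669, -0.0281]), np.float64(77.18), np.float64(77.18))
[[-1.82227931e-04  9.64103224e-01  2.65527663e-01  7.17195760e-02]
 [ 9.99999937e-01  2.56763225e-04 -2.45994459e-04  1.25534039e-04]
 [-3.05341790e-04  2.65527602e-01 -9.64103210e-01 -1.62397249e-01]
 [ 0.00000000e+00  0.00000000e+00  0.00000000e+00  1.00000000e+00]]
```

Emit:
{"name": "apply_moves", "arguments": {
  "rows": "-0.05 -0.028 -0.004 0 0;-0.05 -0.028 -0.004 0 0;-0.05 -0.028 -0.004 0 0;-0.05 -0.028 -0.004 0 0;-0.05 -0.028 -0.004 0 0;-0.05 -0.028 -0.004 0 0;-0.05 -0.028 -0.004 0 0;-0.05 -0.028 0 0 0"
}}

```text
clock: 1.15
position: [0.4803, 0.3009, 0.2509]
eef_rot: [0.112, 0.994, 0.0, 0.0]
ft_force: [-0.4, 1.0, -0.5]
grip_width: 0.0871
grip_force: 0.0
```

Emit:
{"name": "apply_moves", "arguments": {
  "rows": "-0.04 -0.021 0 0 0;-0.038 -0.021 0 0 0;0 0 0 10 0;0 0 0 10 0;0 0 0 10 0;0 0 0 10 0;0 0 0 10 0;0 0 0 10 0"
}}

```text
clock: 2.15
position: [0.5455, 0.2439, 0.2501]
eef_rot: [0.596, 0.803, -0.0, -0.0]
ft_force: [0.1, 0.9, 0.6]
grip_width: 0.0871
grip_force: 0.0
```

Emit:
{"name": "apply_moves", "arguments": {
  "rows": "0 0 0 8.6 0;0 0 0 8.6 0;0 0 0 0 0;0 0 0 0 0"
}}

```text
clock: 2.65
position: [0.5456, 0.2439, 0.2503]
eef_rot: [0.706, 0.708, -0.0, -0.0]
ft_force: [-0.5, -0.2, 0.7]
grip_width: 0.0871
grip_force: 0.0
```

Run:
```python
from h import *
o=status.get_obs();print(o["clock"],o["position"].round(4),o["joint_positions"].round(3),o["ft_force"].round(2),rel([.574,.269,.25],0))
w=cap("wrist","w1.png")
a=load("top0")
k=lambda x,y:np.array([316,220])+np.array([x,y])*52/300
for n,x,y,z in (("post",155,115,.0475),("tailL",113,203,.0375),("tailR",165,210,.0375),("eyeTL",131,155,.0375),("eyeTR",162,160,.0375),("eyeBL",127,192,.0375),("eyeBR",156,195,.0375)):
    u=k(x,y); print(n,atz(a,u[0],u[1],z).round(4))
```

```text
2.65 [0.5456 0.2439 0.2503] [0.288 0.139 1.567 0.    1.436 0.286] [-0.54 -0.21  0.68] (array([0.025 , 0.0284, 0.0003]), np.float64(0.14), np.float64(0.14))
post [ 0.5329 -0.0229  0.0475]
tailL [ 0.4994 -0.0072  0.0375]
tailR [ 0.497  -0.0275  0.0375]
eyeTL [ 0.5185 -0.014   0.0375]
eyeTR [ 0.5168 -0.0261  0.0375]
eyeBL [ 0.5039 -0.0126  0.0375]
eyeBR [ 0.5029 -0.024   0.0375]
```

View pics/w1.png

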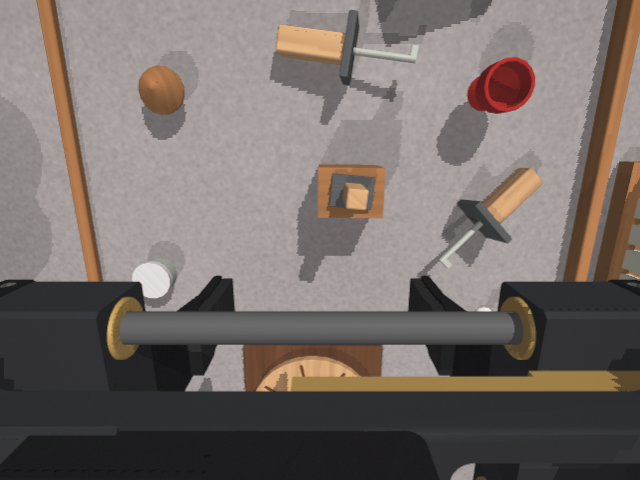

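Wrist view: the stand is at (351,191) with the handle top near (356,193). I'll use depth to segment the handle top and the collar.

Run:
```python
from h import *
w=load("w1");a=load("top0")
def seg(c,box,lo,hi):
    v,u=np.mgrid[box[1]:box[3],box[0]:box[2]];P=atd(c,u,v)[c["z_map"][v,u]>0]
    q=P[(P[:,2]>lo)&(P[:,2]<hi)]; r=cv2.minAreaRect(q[:,:2].astype(np.float32)*1000); return len(q),np.round(r[0],1),np.round(r[1],1),round(r[2],1),q[:,2].mean().round(4)
for c,b in ((w,(300,150,410,230)),(a,(190,195,240,245))):
    print("handle",seg(c,b,.105,.13)); print("collar",seg(c,b,.063,.075)); print("stand",seg(c,b,.054,.0625))
```

```text
handle (463, array([576.2, 272.5]), array([18.1, 17.6]), 84.3, np.float64(0.1155))
collar (836, array([579.4, 272.3]), array([31.9, 57.9]), 85.2, np.float64(0.0664))
stand (1878, array([576.1, 270.7]), array([50. , 65.2]), 89.6, np.float64(0.0603))
handle (76, array([574.8, 270.2]), array([17.6, 17.6]), 85.3, np.float64(0.1137))
collar (138, array([572.6, 269.3]), array([45.4, 63.6]), 85.8, np.float64(0.0659))
stand (364, array([574.7, 268.4]), array([50.8, 66.7]), 89.9, np.float64(0.0586))
```

Emit:
{"name": "apply_moves", "arguments": {
  "rows": "0.028 0.031 0.03 0 0;0 0 0.03 5 0;0 0 0.05 0 0;0 0 0.04 0 0;0 0 0.02 0 0;0 0 0.011 0 0;0 0 0 0 0;0 0 0 0 0"
}}

```text
clock: 3.7
position: [0.5781, 0.2724, 0.0715]
eef_rot: [0.737, 0.676, 0.001, 0.001]
ft_force: [-0.0, 0.5, 0.4]
grip_width: 0.0869
grip_force: 0.0
```

Run:
```python
from h import *
o=status.get_obs();print(o["clock"],o["position"].round(4),o["ft_force"].round(2),rel([.5765,.272,.069],-5))
w=cap("wrist","w2.png")
```

```text
3.7 [0.5781 0.2724 0.0715] [-0.04  0.54  0.43] (array([-0.0005, -0.0016,  0.0025]), np.float64(-5.01), np.float64(-0.01))
```

View pics/w2.png

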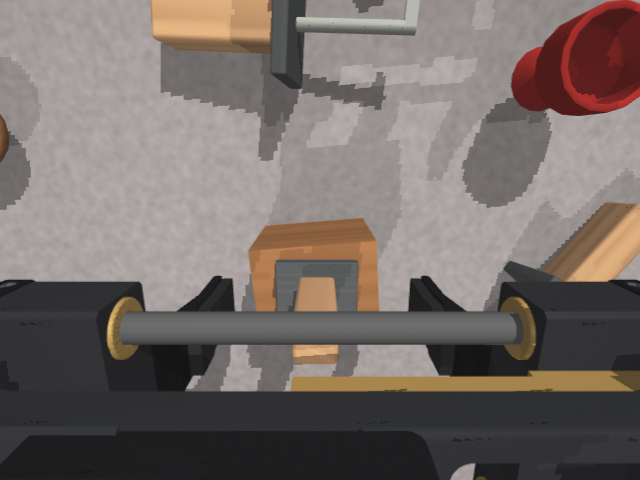

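The handle sits at (316,330), about 2 mm left of the finger centre, and is clear to grip.

Emit:
{"name": "apply_moves", "arguments": {
  "rows": "0 -0.002 0.001 0 0;0 0 0 0 0.5;0 0 0 0 0.8;0 0 0 0 1;0 0 0 0 1;0 0 0 0 1;0 0 0 0 1"
}}

```text
clock: 4.62
position: [0.5748, 0.2721, 0.0685]
eef_rot: [0.737, 0.675, -0.0, 0.0]
ft_force: [0.7, 0.2, -0.3]
grip_width: 0.0348
grip_force: 0.0
```

Run:
```python
from h import *
o=status.get_obs();print({k:np.round(v,3) for k,v in o.items() if k!="joint_torque"})
```

```text
{'clock': np.float64(4.625), 'joint_positions': array([ 0.318,  0.393,  1.617, -0.   ,  1.132,  0.406]), 'qvel': array([-0.002, -0.001, -0.001, -0.   ,  0.   , -0.001]), 'position': array([0.575, 0.272, 0.069]), 'eef_rot': array([ 0.737,  0.675, -0.   ,  0.   ]), 'ft_force': array([ 0.658,  0.159, -0.261]), 'moment': array([-0.087, -0.014,  0.012]), 'grip_force': np.float64(0.0), 'grip_width': np.float64(0.035)}
```

Emit:
{"name": "apply_moves", "arguments": {
  "rows": "0 0 0 0 1;0 0 0 0 1;0 0 0 0 1;0 0 0 0 1"
}}

```text
clock: 5.12
position: [0.5748, 0.2721, 0.0685]
eef_rot: [0.737, 0.675, 0.0, 0.0]
ft_force: [0.4, 0.3, 0.0]
grip_width: 0.0179
grip_force: 30.0
```

Gripped at 18 mm and 30 N. Lifting.

Emit:
{"name": "apply_moves", "arguments": {
  "rows": "0 0 -0.004 0 1;0 0 -0.01 0 1;0 0 -0.015 0 1;0 0 -0.02 0 1;0 0 -0.03 0 1;0 0 -0.03 0 1;0 0 0 0 1;0 0 0 0 1"
}}

```text
clock: 6.12
position: [0.5745, 0.272, 0.1775]
eef_rot: [0.737, 0.675, -0.0, -0.0]
ft_force: [0.3, 0.1, -1.8]
grip_width: 0.018
grip_force: 30.0
```

Run:
```python
from h import *
o=status.get_obs();print({k:np.round(v,3) for k,v in o.items() if k!="joint_torque"})
s=cap("side","s3.png");t=cap("top","t3.png")
u,v=map(int,proj(s,o["position"])); print(u,v); print([np.round(proj(s,o["position"]-np.array([0,0,d])),1) for d in (0,.04,.06)])
cv2.imwrite("pics/c3.png",cv2.resize(s["pixels"][v-60:v+80,u-70:u+70],(600,600),interpolation=cv2.INTER_CUBIC)[:,:,::-1]); print(u-70,v-60)
```

```text
{'clock': np.float64(6.125), 'joint_positions': array([ 0.318,  0.279,  1.543, -0.   ,  1.32 ,  0.406]), 'qvel': array([ 0.   ,  0.023,  0.021,  0.   , -0.001,  0.001]), 'position': array([0.575, 0.272, 0.177]), 'eef_rot': array([ 0.737,  0.675, -0.   , -0.   ]), 'ft_force': array([ 0.27 ,  0.061, -1.84 ]), 'moment': array([-0.089,  0.086,  0.061]), 'grip_force': np.float64(30.0), 'grip_width': np.float64(0.018)}
279 278
[array([279.5, 278.6]), array([280.5, 300.9]), array([280.9, 311.6])]
209 218
```

View pics/c3.png

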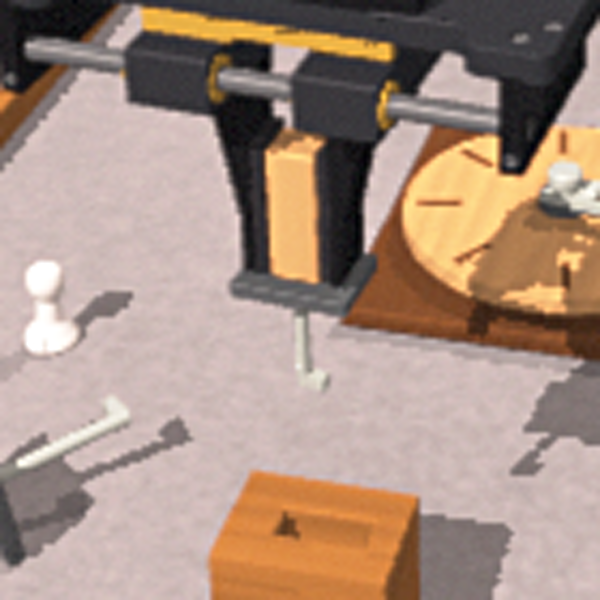

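The side crop shows the toe at crop (327,380) pointing image-right, which is world -x and the same way as the clip's tail. I'll bring the pick near the side camera to measure the blade against the handle.

Emit:
{"name": "apply_moves", "arguments": {
  "rows": "0.02 -0.01 -0.033 0 1;0.034 -0.019 -0.033 0 1;0.034 -0.019 -0.033 0 1;0.034 -0.019 -0.033 0 1;0.034 -0.019 -0.033 0 1;0.034 -0.019 -0.033 0 1;0.034 -0.019 -0.033 0 1;0.032 -0.01 -0.03 0 1"
}}

```text
clock: 7.22
position: [0.4625, 0.5401, 0.4384]
eef_rot: [0.737, 0.676, -0.001, -0.0]
ft_force: [0.8, 0.0, -1.4]
grip_width: 0.0178
grip_force: 30.0
```

Emit:
{"name": "apply_moves", "arguments": {
  "rows": "0 0 0 0 1;0 0 0 0 1;0 0 0 0 1"
}}

```text
clock: 7.6
position: [0.4641, 0.5376, 0.4362]
eef_rot: [0.738, 0.675, -0.002, 0.0]
ft_force: [0.5, -0.3, -0.1]
grip_width: 0.0176
grip_force: 30.0
```

Run:
```python
from h import *
o=status.get_obs();print({k:np.round(v,4) for k,v in o.items() if k!="joint_torque"})
s=cap("side","s4.png")
M=R.from_quat(o["eef_rot"]).as_matrix()
f=lambda x,y,z: proj(s,o["position"]+M@np.array([x,y,z]))
u,v=map(int,f(0,0,.02)); u0,v0=u-75,v-80
S=4.0
im=cv2.resize(s["pixels"][v0:v0+150,u0:u0+150],(600,600),interpolation=cv2.INTER_CUBIC)[:,:,::-1]
cv2.imwrite("pics/c4.png",im); print(u0,v0)
for p in ((0,0,0),(0,0,.0085),(0,0,.053),(0,-.0085,.053),(0,.01,.053)): print(p,((np.array(f(*p))-[u0,v0]+.5)*S-.5).round(1))
```

```text
{'clock': np.float64(7.6), 'joint_positions': array([ 7.479e-01,  4.108e-01,  8.995e-01, -3.000e-04,  1.835e+00,
        8.368e-01]), 'qvel': array([-0.0046, -0.0054, -0.0067,  0.0038,  0.0012,  0.0017]), 'position': array([0.4641, 0.5376, 0.4362]), 'eef_rot': array([ 7.379e-01,  6.749e-01, -1.800e-03,  2.000e-04]), 'ft_force': array([ 0.5235, -0.2921, -0.0949]), 'moment': array([-0.1103,  0.0363, -0.0327]), 'grip_force': np.float64(29.9999), 'grip_width': np.float64(0.0176)}
235 138
(0, 0, 0) [302.2 217.5]
(0, 0, 0.0085) [302.5 263. ]
(0, 0, 0.053) [304.3 483.3]
(0, -0.0085, 0.053) [348.4 490.7]
(0, 0.01, 0.053) [253.1 474.7]
```

View pics/c4.png

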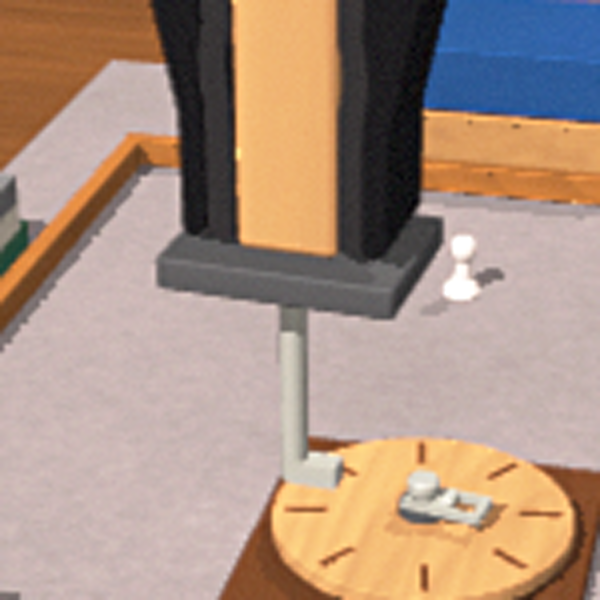

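The crop shows the collar's front corners at (160,288), (391,318), (158,262) and (393,290), and the handle base at (240,243) and (336,256). The shaft is at about x=294, the shaft's bottom left at (286,481), and the toe's bottom end at (341,486).

```bash
cat > fit.py <<'E'
from h import *
from scipy.optimize import least_squares
s=load("s4"); u0,v0,S=235,138,4.
pos=np.array([0.4641,0.5376,0.4362]); M=R.from_quat([.7379,.6749,-.0018,.0002]).as_matrix()
f=lambda p:(np.array(proj(s,pos+M@(np.array(p)/1000)))-[u0,v0]+.5)*S-.5
def res(q,pr=False):
    du,dv,h,tx,b,L,c,yw=q   # shift px, collar underside z, pick x-shift in tool x, blade y offset, tip z, collar y offset, yaw
    cy,sy=np.cos(yw),np.sin(yw); P=lambda x,y,z:f((tx+x*cy-y*sy,x*sy+y*cy,z))+[du,dv]
    r=[]
    for pt,uv in (((16,-21+c,h),(391,318)),((16,21+c,h),(160,288)),((16,-21+c,h-6),(393,290)),((16,21+c,h-6),(158,262)),((9,-9,h-6),(336,256)),((9,9,h-6),(240,243)),((2.5,-8.5+b,L),(341,486)),((2.5,-8.5+b,L-4.5),(342,459))):
        r+=list(P(*pt)-uv)
    for z,ul,ur in ((h+12,281,307),(h+35,284,306)): r.append(P(0,b,z)[0]-(ul+ur)/2)
    # shaft bottom left: horizontal extent
    r+=[du/8,dv/8,(c)/1,yw*60,tx]
    return np.array(r)
o=least_squares(res,[0,0,8.5,0,0,53,0,0]); print(o.x.round(2)); print(o.fun.round(1))
E
python3 fit.py
```

```text
[-4.240e+00 -2.115e+01  1.400e+01 -2.860e+00  1.260e+00  5.633e+01
  1.300e-01 -1.000e-02]
[ 3.3  1.9 -2.5 -1.   2.  -2.7 -2.  -6.8  2.   4.7 -2.8  4.4 -2.7 -3.1
 -3.7  3.   3.2  3.2 -0.5 -2.6  0.1 -0.8 -2.9]
```

```bash
sed -i 's#du/8,dv/8,(c)/1,yw\*60,tx\]#du/8,dv/8,(c)/1,yw*60,tx*2,(h-8.5)*4]#' fit.py; python3 fit.py
```

```text
[ 6.600e-01  2.870e+00  8.660e+00 -8.800e-01  1.500e+00  5.005e+01
  1.000e-02  0.000e+00]
[ 4.2  2.8 -3.3 -1.3  2.8 -2.4 -2.9 -7.8  2.4  4.8 -3.1  4.  -2.6 -2.9
 -3.6  2.8  3.1  3.2  0.1  0.4  0.   0.1 -1.8  0.7]
```

The blade sits about 2 mm toward pick +x and about 2 mm short. I'll go next to the turntable for a close look at the clip.

Emit:
{"name": "apply_moves", "arguments": {
  "rows": "-0.03 0.005 0.012 0 1;-0.05 0.008 0.024 0 1;-0.052 0.008 0.024 0 1;-0.052 0.008 0.024 0 1;-0.052 0.008 0.024 0 1;-0.052 0.009 0.024 0 1;-0.052 0.009 0.024 0 1;-0.052 0.009 0.024 0 1"
}}

```text
clock: 8.65
position: [0.4925, 0.1403, 0.2574]
eef_rot: [0.738, 0.675, -0.0, 0.0]
ft_force: [0.2, -0.6, -0.7]
grip_width: 0.0183
grip_force: 30.0
```

Emit:
{"name": "apply_moves", "arguments": {
  "rows": "-0.052 0.009 0.024 0 1;-0.052 0.009 0.024 0 1;-0.052 0.009 0.024 0 1;-0.052 0.009 0.022 0 1;-0.01 0 0.01 4.5 1;0 0 0 0 1;0 0 0 0 1;0 0 0 0 1"
}}

```text
clock: 9.65
position: [0.5103, -0.0769, 0.1553]
eef_rot: [0.763, 0.647, 0.0, 0.001]
ft_force: [0.1, 0.3, 0.1]
grip_width: 0.0177
grip_force: 30.0
```

Run:
```python
from h import *
o=status.get_obs();print({k:np.round(v,4) for k,v in o.items() if k not in("joint_torque","qvel")})
w=cap("wrist","w5.png"); print(w["fx"],w["k1"],proj(w,[.51,-.02,.035]),proj(w,[.533,-.021,.0475]))
u,v=map(int,proj(w,[.52,-.02,.035])); u0,v0=u-75,v-75
cv2.imwrite("pics/c5.png",cv2.resize(w["pixels"][v0:v0+150,u0:u0+150],(600,600),interpolation=cv2.INTER_CUBIC)[:,:,::-1]);print(u0,v0)
```

```text
{'clock': np.float64(9.65), 'joint_positions': array([-3.0250e-01,  1.7800e-02,  1.8782e+00,  1.0000e-04,  1.2443e+00,
       -1.3830e-01]), 'position': array([ 0.5103, -0.0769,  0.1553]), 'eef_rot': array([7.627e-01, 6.467e-01, 4.000e-04, 5.000e-04]), 'ft_force': array([0.1347, 0.3215, 0.1347]), 'moment': array([-0.1556,  0.0255,  0.0419]), 'grip_force': np.float64(30.0), 'grip_width': np.float64(0.0177)}
353.10888198911346 -0.0015195006691347517 (np.float64(307.5012526262342), np.float64(167.08588020328972)) (np.float64(337.4284370698992), np.float64(164.2776994625305))
245 89
```

View pics/c5.png

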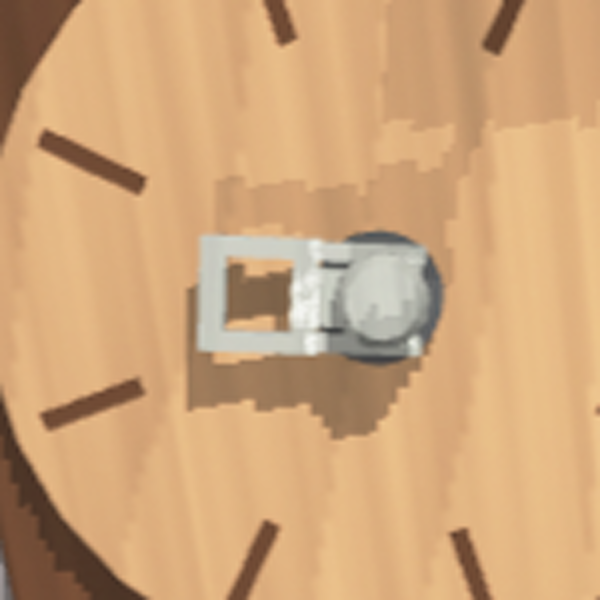

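The clip is clear here: eye corners at crop (227,257), (292,261), (227,329) and (291,331), outer tail edge at (201,236)–(200,351), and post head centre at (387,296).

Run:
```python
from h import *
w=load("w5"); k=lambda x,y:(245+(x+.5)/4-.5,89+(y+.5)/4-.5)
A=lambda x,y,z:atz(w,*k(x,y),z)[:2]*1000
for n,x,y,z in (("post",387,296,.0475),("wash",381,297,.0325)): print(n,A(x,y,z).round(2))
e=np.array([A(227,257,.0375),A(292,261,.0375),A(227,329,.0375),A(291,331,.0375)]); t=np.array([A(201,236,.0375),A(200,351,.0375)])
print("eye",e.mean(0).round(2),"tail",t.round(2),"lens",np.linalg.norm(e[0]-e[1]),np.linalg.norm(e[2]-e[0]),np.linalg.norm(t[0]-t[1]))
R1,R2=A(322,239,.0375),A(315,355,.0375)
for a,b in ((t[0],R1),(t[1],R2),(e[0],e[1]),(e[2],e[3])): d=b-a;print("yaw",np.degrees(np.arctan2(d[1],d[0])).round(1))
d=t[1]-t[0];print("tailyaw",np.degrees(np.arctan2(-d[0],d[1])) , np.degrees(np.arctan2(d[0],-d[1])))
# hand-eye bias: handle seen in w1 vs gripped location handled separately
print("tool yaw",rel([0.5,0,0.1])[1])
```

```text
post [536.09 -20.29]
wash [535.65 -21.11]
eye [512.22 -16.55] tail [[503.1   -3.89]
 [498.93 -25.24]] lens 12.522688034334326 13.608454455736403 21.746833799178493
yaw -10.8
yaw -11.4
yaw -12.8
yaw -11.2
tailyaw 168.9446854107884 -11.055314589211587
tool yaw -9.42
```

Clip yaw is about -11° and the eye centre about (512.5, -16.4). The camera bias of 1–2 mm is comparable to the insertion slack, so I'll touch the tail's outer face lightly with the shaft to set the x reference.

Emit:
{"name": "apply_moves", "arguments": {
  "rows": "0.03 -0.014 0 0 1;0.0307 -0.014 0 1.6 1;0 0 0.03 0 1;0 0 0.02 0 1;0 0 0.012 0 1;0 0 0.006 0 1;0 0 0.004 0 1;0 0 0 0 1"
}}

```text
clock: 10.7
position: [0.4926, -0.0132, 0.0828]
eef_rot: [0.772, 0.635, 0.0, 0.0]
ft_force: [0.4, 0.2, -1.5]
grip_width: 0.0178
grip_force: 30.0
```

Emit:
{"name": "apply_moves", "arguments": {
  "rows": "0 0 0 0 1;0 0 0 0 1"
}}

```text
clock: 10.95
position: [0.4927, -0.0132, 0.083]
eef_rot: [0.772, 0.635, 0.0, 0.0]
ft_force: [-0.4, 0.3, 0.4]
grip_width: 0.0175
grip_force: 30.0
```

```bash
cat >> h.py <<'E'
def st(post=(.5353,-.0207),yaw=-11.0):
    o=status.get_obs(); a=np.radians(yaw); C=np.array([[np.cos(a),np.sin(a)],[-np.sin(a),np.cos(a)]])
    p=C@(o["position"][:2]-post)*1000; F=C@o["ft_force"][:2]
    M=R.from_quat(o["eef_rot"]).as_matrix()
    print("t",round(o["clock"],2),"clip xy mm",p.round(2),"z",(o["position"][2]*1000).round(2),"yaw",np.degrees(np.arctan2(M[1,1],M[0,1])).round(2),"Fclip",F.round(2),"Fz",o["ft_force"][2].round(2),"M",np.round(o["moment"],3),"w",round(o["grip_width"],4))
E
python3 - <<'E'
from h import *
st()
w=cap("wrist","w6.png");s=cap("side","s6.png")
u,v=map(int,proj(s,[.505,-.015,.04]))
a=cv2.resize(s["pixels"][v-35:v+25,u-40:u+40],(400,300),interpolation=cv2.INTER_CUBIC)
u2,v2=map(int,proj(w,[.505,-.015,.035]))
b=cv2.resize(w["pixels"][v2-50:v2+40,u2-60:u2+60],(400,300),interpolation=cv2.INTER_CUBIC)
cv2.imwrite("pics/c6.png",np.hstack([a,b])[:,:,::-1]); print(u-40,v-35,u2-60,v2-50)
E
```

```text
t 10.95 clip xy mm [-43.28  -0.74] z 82.98 yaw -11.13 Fclip [-0.47  0.21] Fz 0.36 M [-0.119  0.039  0.04 ] w 0.0175
313 228 279 214
```

View pics/c6.png

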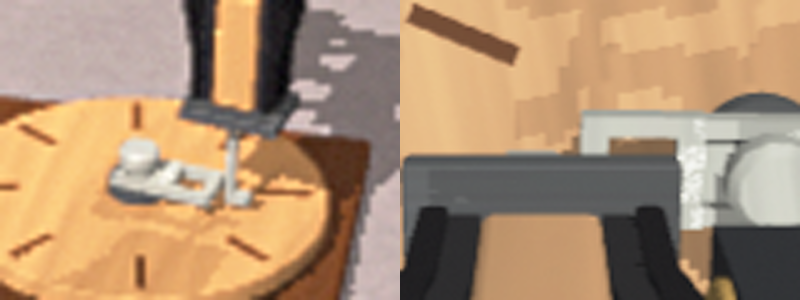

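Side panel: the shaft stands just outside the tail, toe pointing away. Wrist panel: the toe sliver spans x 508–553 and the tail's outer edge is at 583, so the gap is about 2.6 mm. Closing it in small steps.

Emit:
{"name": "apply_moves", "arguments": {
  "rows": "0 0.001 0 0 1;0 0.0007 0 0 1;0 0 0 0 1;0 0 0 0 1"
}}

```text
clock: 11.55
position: [0.494, -0.0134, 0.0825]
eef_rot: [0.772, 0.635, -0.0, -0.0]
ft_force: [-0.6, -0.2, -0.2]
grip_width: 0.0177
grip_force: 30.0
```

```bash
python3 -c "
from h import *
st()"
```

```text
t 11.55 clip xy mm [-41.95  -0.68] z 82.51 yaw -11.12 Fclip [-0.6 -0.3] Fz -0.16 M [-0.082  0.108  0.033] w 0.0177
```

Emit:
{"name": "apply_moves", "arguments": {
  "rows": "0 0.0005 0 0 1;0 0 0 0 1"
}}

```text
clock: 11.8
position: [0.4945, -0.0135, 0.0826]
eef_rot: [0.772, 0.635, 0.0, 0.0]
ft_force: [-0.2, 0.5, -0.2]
grip_width: 0.0177
grip_force: 30.0
```

Emit:
{"name": "apply_moves", "arguments": {
  "rows": "0 0.0005 0 0 1;0 0 0 0 1"
}}

```text
clock: 12.05
position: [0.495, -0.0136, 0.0825]
eef_rot: [0.772, 0.635, -0.0, 0.0]
ft_force: [-0.7, 0.9, -1.0]
grip_width: 0.0177
grip_force: 30.0
```

Emit:
{"name": "apply_moves", "arguments": {
  "rows": "0 0.0005 0 0 1;0 0 0 0 1"
}}

```text
clock: 12.3
position: [0.4955, -0.0137, 0.0826]
eef_rot: [0.772, 0.635, 0.0, 0.0]
ft_force: [-0.4, 0.5, -0.9]
grip_width: 0.0179
grip_force: 30.0
```

```bash
python3 -c "
from h import *
st()"
```

```text
t 12.3 clip xy mm [-40.38  -0.68] z 82.57 yaw -11.12 Fclip [-0.46  0.46] Fz -0.95 M [-0.105  0.065 -0.013] w 0.0179
```

Emit:
{"name": "apply_moves", "arguments": {
  "rows": "0 0.0005 0 0 1;0 0 0 0 1"
}}

```text
clock: 12.55
position: [0.496, -0.0138, 0.0825]
eef_rot: [0.772, 0.635, -0.0, -0.0]
ft_force: [-0.7, 0.2, -0.1]
grip_width: 0.0181
grip_force: 30.0
```

```bash
python3 -c "
from h import *
st()
w=cap('wrist','w7.png')
u2,v2=279,214
im=cv2.resize(w['pixels'][v2:v2+60,u2:u2+80],(800,600),interpolation=cv2.INTER_CUBIC)
cv2.imwrite('pics/c7.png',im[:,:,::-1])"
```

```text
t 12.55 clip xy mm [-39.93  -0.7 ] z 82.54 yaw -11.12 Fclip [-0.71  0.05] Fz -0.07 M [-0.098  0.092 -0.062] w 0.0181
```

View pics/c7.png

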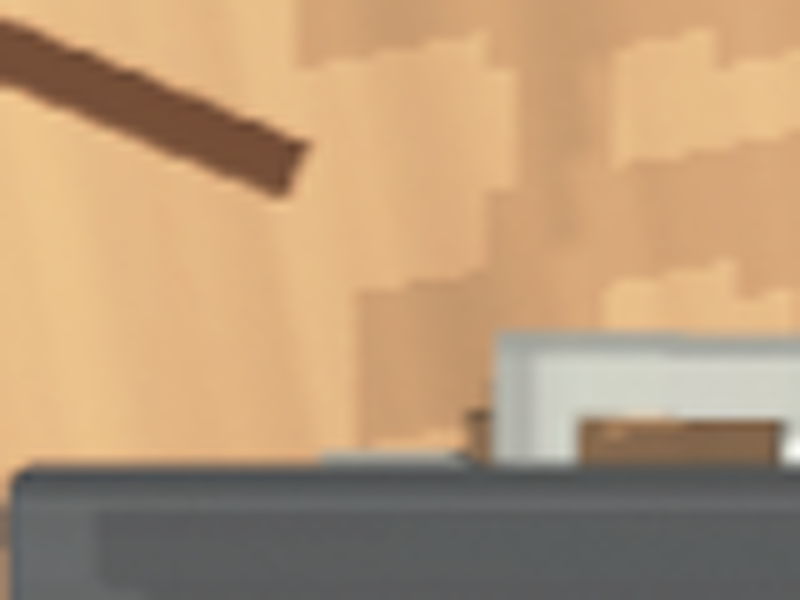

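Ten pictures used, so from here I go by numbers only. This one shows the toe end at x=322 and the tail edge at 495. That puts the shaft within about 0.5 mm of the tail, so one more small step to confirm.

Emit:
{"name": "apply_moves", "arguments": {
  "rows": "0 0.0005 0 0 1;0 0 0 0 1"
}}

```text
clock: 12.85
position: [0.4962, -0.0138, 0.0824]
eef_rot: [0.772, 0.635, -0.0, -0.0]
ft_force: [-1.1, 0.3, 0.6]
grip_width: 0.018
grip_force: 30.0
```

```bash
python3 -c "
from h import *
st()"
```

```text
t 12.85 clip xy mm [-39.73  -0.69] z 82.38 yaw -11.12 Fclip [-1.16  0.11] Fz 0.61 M [-0.05   0.281 -0.036] w 0.018
```

Emit:
{"name": "apply_moves", "arguments": {
  "rows": "0 0.0005 0 0 1;0 0 0 0 1"
}}

```text
clock: 13.1
position: [0.4965, -0.0138, 0.0823]
eef_rot: [0.772, 0.635, -0.0, -0.0]
ft_force: [-3.0, 1.1, -0.7]
grip_width: 0.0177
grip_force: 30.0
```

```bash
python3 -c "
from h import *
st()"
```

```text
t 13.1 clip xy mm [-39.44  -0.68] z 82.28 yaw -11.12 Fclip [-3.15  0.5 ] Fz -0.73 M [ 0.016  0.617 -0.065] w 0.0177
```

Contact is at TCP clip-x ≈ -39.8, so the shaft axis is at TCP + 2.3 mm. I'll check the toe height from depth, then back off, raise and move over the eye.

Run:
```python
from h import *
w=load("w7")
v,u=np.mgrid[257:262,308:332]
print((atd(w,u,v)[...,2]*1000).round(1))
```

```text
[[25.7 26.3 26.4 27.9 27.3 26.5 25.8 26.4 27.2 27.7 26.7 26.6 25.1 26.6
  26.5 26.  26.2 25.2 26.1 27.5 27.  38.2 38.  36.8]
 [25.3 25.7 25.8 25.7 27.  26.8 25.8 25.9 26.3 26.1 27.6 26.6 25.9 25.3
  26.  27.7 26.3 27.8 26.3 25.2 26.6 38.4 38.4 37.6]
 [26.1 25.9 26.2 31.6 32.  33.6 31.7 32.7 32.  31.8 31.7 31.4 32.  31.5
  32.5 32.6 32.  32.8 25.4 26.  25.4 37.9 37.7 36.6]
 [25.3 27.4 25.7 34.8 33.5 33.9 33.9 34.  34.2 34.4 34.4 35.2 34.6 33.8
  33.4 33.6 34.8 33.7 33.1 31.9 26.1 38.  37.3 36.7]
 [76.6 77.  77.2 77.2 76.8 76.3 77.3 76.4 76.2 76.8 76.7 76.4 76.9 77.8
  76.4 76.9 77.9 75.7 77.7 76.2 76.8 76.9 77.1 76.5]]
```

Emit:
{"name": "apply_moves", "arguments": {
  "rows": "0 -0.003 0 0 1;0 0 -0.008 0 1;0 0 -0.008 0 1;0.0007 0.01 0 0 1;0 0.0092 0 0 1;0 0 0 0 1;0 0 0 0 1"
}}

```text
clock: 13.98
position: [0.5127, -0.0164, 0.098]
eef_rot: [0.772, 0.635, -0.0, -0.0]
ft_force: [-0.1, -0.3, -1.2]
grip_width: 0.0181
grip_force: 30.0
```

```bash
cat >> h.py <<'E'
def avg(n=5):
    F=[]
    for _ in range(n): F.append(np.r_[status.get_obs()["ft_force"],status.get_obs()["moment"]]); viewer.capture("wrist")
    print("avgF",np.mean(F,0).round(3))
E
python3 -c "
from h import *
st();avg()"
```

```text
t 13.97 clip xy mm [-23.04  -0.05] z 98.05 yaw -11.12 Fclip [-0.05 -0.28] Fz -1.19 M [-0.088  0.08   0.034] w 0.0181
avgF [-0.186 -0.071 -0.722 -0.093  0.069  0.017]
```

Emit:
{"name": "apply_moves", "arguments": {
  "rows": "0 0.0002 0.004 0 1;0 0 0.002 0 1;0 0 0 0 1;0 0 0 0 1"
}}

```text
clock: 14.72
position: [0.5132, -0.0164, 0.0925]
eef_rot: [0.772, 0.635, 0.0, -0.0]
ft_force: [0.6, 0.2, -0.6]
grip_width: 0.018
grip_force: 30.0
```

Run:
```python
from h import *
st()
w=cap("wrist","w8.png")
v,u=np.mgrid[249:263,298:346]
np.set_printoptions(linewidth=250)
print(u[0]);print((atd(w,u,v)[...,2]*1000).round(0).astype(int))
print((w["pixels"][249:263,298:346].mean(-1)).astype(int))
```

```text
t 14.72 clip xy mm [-2.251e+01 -2.000e-02] z 92.54 yaw -11.12 Fclip [0.55 0.26] Fz -0.56 M [-0.145  0.043  0.002] w 0.018
[298 299 300 301 302 303 304 305 306 307 308 309 310 311 312 313 314 315 316 317 318 319 320 321 322 323 324 325 326 327 328 329 330 331 332 333 334 335 336 337 338 339 340 341 342 343 344 345]
[[ 25  26  26  25  37  38  38  38  38  36  38  38  39  39 255  38  38  37  38  37  37  38  38  39  38  37  37  38  38  38  38  38  38  38  37  37  38  39  37  37  37  38  38  37  39  38  37  38]
 [ 27  27  25  25  38  38  38  38  39  37  38  37  38  38  37  39  38  37  38  37  38  39  38  39  38  38  38  38  37  38  37  37  38  38  37  38  38  38  38  37  36  37  39  38  38  39  40  38]
 [ 26  25  26  26  39  36  37  38  38  38  37  36  36  38  38  38  38  38  37  38  38  37  38  37  38  37  38  37  38  38  38  38  37  38  39  38  38  37  37  38  38  38  37  37  39  39  37  37]
 [ 26  25  26  26  38  38  37  37  38  38  38  35  26  27  27  27  26  26  26  26  26  26  26  25  26  25  26  27  27  26  26  34  38  38  39  38  37  37  38  37  38  38  37  36  39  38  38  38]
 [ 2
[... 3977 characters left out ...]
3 143 143 143 143 143 143 144 131 111 101 124 182 202 190 190 193 215 222 206 191 191 192 194 162 110 108 148 177]
 [ 96  95  95 117 134 132 132 132 133 134 123 102  98 110 116 117 116 116 116 116 116 116 115 116 116 116 116 116 108  95 102 123 132 132 131 143 154 164 155 132 132 133 133 122 101  99 117 126]
 [ 83  82  83  83  83  83  82  83  83  83  83  83  83  83  82  83  83  82  83  82  82  83  82  83  82  83  83  83  83  82  82  83  84  83  83  83  83  83  83  83  82  83  83  83  83  83  83  83]
 [ 85  85  86  86  86  86  85  85  86  86  85  85  85  86  86  86  85  86  85  85  85  85  86  86  85  85  86  85  86  86  85  86  85  85  85  85  85  85  84  85  86  86  86  85  86  87  86  86]]
```

Alignment from depth: the toe clears the tail bar by 1.4 mm and the nose side by 0.6 mm. I'll shift 0.4 mm toward the tail and 1 mm sideways, then lower.

Emit:
{"name": "apply_moves", "arguments": {
  "rows": "-0.001 -0.0004 0 0 1;0 0 0.002 0 1;0 0 0.002 0 1;0 0 0.002 0 1;0 0 0 0 1;0 0 0 0 1"
}}

```text
clock: 15.52
position: [0.5126, -0.0173, 0.0866]
eef_rot: [0.772, 0.635, 0.0, 0.0]
ft_force: [-0.0, 0.3, -0.6]
grip_width: 0.018
grip_force: 30.0
```

```bash
python3 -c "
from h import *
st();avg(4)"
```

```text
t 15.53 clip xy mm [-22.89  -1.02] z 86.55 yaw -11.13 Fclip [-0.06  0.32] Fz -0.6 M [-0.11   0.073 -0.044] w 0.018
avgF [ 0.12   0.475 -0.647 -0.102  0.085 -0.006]
```

Emit:
{"name": "apply_moves", "arguments": {
  "rows": "0 0 0.002 0 1;0 0 0.002 0 1;0 0 0.002 0 1;0 0 0 0 1;0 0 0 0 1"
}}

```text
clock: 16.35
position: [0.5126, -0.0173, 0.0806]
eef_rot: [0.772, 0.635, 0.0, 0.0]
ft_force: [-0.7, 0.3, -1.3]
grip_width: 0.0181
grip_force: 30.0
```

```bash
python3 -c "
from h import *
st();avg(4)"
```

```text
t 16.35 clip xy mm [-22.9   -1.03] z 80.56 yaw -11.12 Fclip [-0.74  0.18] Fz -1.3 M [-0.117  0.097 -0.026] w 0.0181
avgF [-0.214  0.219 -0.781 -0.113  0.07  -0.003]
```

Emit:
{"name": "apply_moves", "arguments": {
  "rows": "0 0 0.002 0 1;0 0 0 0 1;0 0 0 0 1"
}}

```text
clock: 16.92
position: [0.5125, -0.0173, 0.0785]
eef_rot: [0.772, 0.635, -0.0, -0.0]
ft_force: [0.2, 0.4, 0.2]
grip_width: 0.0177
grip_force: 30.0
```

```bash
python3 -c "
from h import *
st();avg(4)"
```

```text
t 16.93 clip xy mm [-23.    -1.03] z 78.46 yaw -11.12 Fclip [0.16 0.41] Fz 0.2 M [-0.087  0.045  0.032] w 0.0177
avgF [-0.093 -0.157  0.088 -0.124  0.028  0.013]
```

Emit:
{"name": "apply_moves", "arguments": {
  "rows": "0 0 0.0006 0 1;0 0 0 0 1"
}}

```text
clock: 17.38
position: [0.5126, -0.0173, 0.0779]
eef_rot: [0.772, 0.635, -0.0, -0.0]
ft_force: [0.5, 0.9, -0.2]
grip_width: 0.018
grip_force: 30.0
```

```bash
python3 -c "
from h import *
st();avg(4)"
```

```text
t 17.38 clip xy mm [-22.95  -1.02] z 77.91 yaw -11.12 Fclip [0.31 1.01] Fz -0.22 M [-0.115  0.098 -0.037] w 0.018
avgF [ 0.279  0.228 -0.622 -0.125  0.082  0.006]
```

Emit:
{"name": "apply_moves", "arguments": {
  "rows": "0 0 0.0005 0 1;0 0 0 0 1"
}}

```text
clock: 17.82
position: [0.5125, -0.0173, 0.0774]
eef_rot: [0.772, 0.635, -0.0, -0.0]
ft_force: [0.2, -0.1, -1.5]
grip_width: 0.0179
grip_force: 30.0
```

```bash
python3 -c "
from h import *
st();avg(4)"
```

```text
t 17.82 clip xy mm [-23.    -1.03] z 77.38 yaw -11.12 Fclip [ 0.22 -0.08] Fz -1.48 M [-0.105  0.024  0.003] w 0.0179
avgF [-0.115  0.392 -1.288 -0.107  0.058 -0.02 ]
```

Emit:
{"name": "apply_moves", "arguments": {
  "rows": "0 0 0.0005 0 1;0 0 0 0 1"
}}

```text
clock: 18.27
position: [0.5127, -0.0174, 0.0771]
eef_rot: [0.772, 0.635, 0.0, 0.0]
ft_force: [-0.5, 0.1, -0.3]
grip_width: 0.0181
grip_force: 30.0
```

```bash
python3 -c "
from h import *
st();avg(4)"
```

```text
t 18.27 clip xy mm [-22.86  -1.05] z 77.07 yaw -11.12 Fclip [-0.46 -0.04] Fz -0.27 M [-0.083  0.188 -0.053] w 0.0181
avgF [-0.228  0.073  0.327 -0.099  0.147 -0.025]
```

Disc contact is at TCP z ≈ 77.2. I'll raise to 78.2, which leaves about 1 mm free both below and above the toe, and start pulling.

Emit:
{"name": "apply_moves", "arguments": {
  "rows": "0 0 -0.0013 0 1;0 -0.002 0 0 1;0 -0.002 0 0 1;0 -0.002 0 0 1;0 0 0 0 1"
}}

```text
clock: 19.1
position: [0.5065, -0.0161, 0.0782]
eef_rot: [0.772, 0.635, -0.0, -0.0]
ft_force: [-0.6, -0.2, -1.0]
grip_width: 0.0182
grip_force: 30.0
```

```bash
python3 -c "
from h import *
st();avg(3)"
```

```text
t 19.1 clip xy mm [-29.17  -1.01] z 78.19 yaw -11.12 Fclip [-0.58 -0.29] Fz -1.05 M [-0.109  0.053  0.   ] w 0.0182
avgF [-0.551  0.08  -0.92  -0.122  0.056 -0.001]
```

Emit:
{"name": "apply_moves", "arguments": {
  "rows": "0 -0.001 0 0 1;0 -0.001 0 0 1;0 0 0 0 1"
}}

```text
clock: 19.62
position: [0.5048, -0.0158, 0.0783]
eef_rot: [0.772, 0.635, 0.0, 0.0]
ft_force: [0.1, -0.7, -1.3]
grip_width: 0.018
grip_force: 30.0
```

```bash
python3 -c "
from h import *
st();avg(3)"
```

```text
t 19.62 clip xy mm [-30.84  -1.03] z 78.32 yaw -11.12 Fclip [ 0.27 -0.71] Fz -1.32 M [-0.068  0.024  0.052] w 0.018
avgF [ 0.42  -0.053 -0.641 -0.119  0.003  0.017]
```

Emit:
{"name": "apply_moves", "arguments": {
  "rows": "0 -0.001 0 0 1;0 -0.001 0 0 1"
}}

```text
clock: 20.02
position: [0.5038, -0.0156, 0.0787]
eef_rot: [0.772, 0.635, 0.001, 0.001]
ft_force: [4.2, -1.4, -0.5]
grip_width: 0.0176
grip_force: 30.0
```

Emit:
{"name": "apply_moves", "arguments": {
  "rows": "0 -0.001 0 0 1;0 -0.001 0 0 1"
}}

```text
clock: 20.27
position: [0.5029, -0.0155, 0.0793]
eef_rot: [0.772, 0.635, 0.002, 0.002]
ft_force: [7.0, -1.6, -1.0]
grip_width: 0.0178
grip_force: 30.0
```

Emit:
{"name": "apply_moves", "arguments": {
  "rows": "0 -0.001 0 0 1;0 -0.001 0 0 1"
}}

```text
clock: 20.52
position: [0.5009, -0.0151, 0.0794]
eef_rot: [0.772, 0.635, 0.002, 0.002]
ft_force: [6.7, -2.0, -0.4]
grip_width: 0.0181
grip_force: 30.0
```

```bash
python3 -c "
from h import *
st()"
```

```text
t 20.52 clip xy mm [-34.85  -1.07] z 79.37 yaw -11.13 Fclip [ 6.96 -0.72] Fz -0.35 M [-0.346 -1.178 -0.02 ] w 0.0181
```

Emit:
{"name": "apply_moves", "arguments": {
  "rows": "0 -0.001 0.0004 0 1;0 -0.001 0.0004 0 1"
}}

```text
clock: 20.78
position: [0.4957, -0.014, 0.077]
eef_rot: [0.772, 0.635, -0.001, -0.001]
ft_force: [1.0, -0.5, 1.4]
grip_width: 0.0179
grip_force: 30.0
```

Emit:
{"name": "apply_moves", "arguments": {
  "rows": "0 -0.001 0 0 1;0 -0.001 0 0 1"
}}

```text
clock: 21.02
position: [0.4943, -0.0137, 0.0771]
eef_rot: [0.772, 0.635, -0.0, -0.001]
ft_force: [0.4, 1.0, -0.7]
grip_width: 0.0178
grip_force: 30.0
```

Emit:
{"name": "apply_moves", "arguments": {
  "rows": "0 -0.001 0 0 1;0 0 0 0 1"
}}

```text
clock: 21.28
position: [0.4936, -0.0136, 0.0772]
eef_rot: [0.772, 0.635, -0.0, -0.0]
ft_force: [0.1, 0.2, -0.6]
grip_width: 0.0182
grip_force: 30.0
```

```bash
python3 -c "
from h import *
st()"
```

```text
t 21.27 clip xy mm [-42.31  -0.97] z 77.23 yaw -11.12 Fclip [0.09 0.2 ] Fz -0.6 M [-0.14   0.1   -0.033] w 0.0182
```

The clip has let go. I'll lift 0.6 mm and draw it clear of the post and washer.

Emit:
{"name": "apply_moves", "arguments": {
  "rows": "0 -0.002 -0.0006 0 1;0 -0.003 0 0 1;0 -0.003 0 0 1;0 -0.003 0 0 1;0 -0.004 0 0 1;0 -0.004 0 0 1;0 -0.004 0 0 1;0 -0.001 0 0 1"
}}

```text
clock: 22.28
position: [0.4701, -0.0089, 0.078]
eef_rot: [0.772, 0.635, -0.0, -0.0]
ft_force: [-0.2, 0.4, -0.9]
grip_width: 0.0175
grip_force: 30.0
```

Run:
```python
from h import *
st();avg(2)
w=cap("wrist","w9.png"); s=cap("side","s9.png"); t=cap("top","t9.png")
# top-ish map from wrist: height of the area around the clip in clip frame
a=np.radians(-11);C=np.array([[np.cos(a),np.sin(a)],[-np.sin(a),np.cos(a)]])
np.set_printoptions(linewidth=250)
for n,c in (("wrist",w),("side",s),("top",t)):
    v,u=np.mgrid[0:480,0:640];P=atd(c,u,v)*1000;P[c["z_map"]<=0]=-999
    q=(P[...,:2]-[535.3,-20.7])@C.T
    H=np.full((12,40),0.)
    m=(q[...,0]>-80)&(q[...,0]<0)&(abs(q[...,1])<18)&(P[...,2]>20)&(P[...,2]<60)
    for i,j,z in zip(((q[m][:,1]+18)//3).astype(int),((q[m][:,0]+80)//2).astype(int),P[m][:,2]): H[i,j]=max(H[i,j],z)
    print(n);print(H.round(0).astype(int))
```

```text
t 22.27 clip xy mm [-66.28  -0.9 ] z 78.01 yaw -11.12 Fclip [-0.31  0.38] Fz -0.94 M [-0.093  0.021  0.018] w 0.0175
avgF [ 0.248  0.311 -0.882 -0.101  0.071  0.014]
wrist
[[ 0  0  0  0  0  0  0  0  0  0  0  0  0  0  0  0  0  0  0  0 27 28 27 27  0  0  0  0  0  0  0  0  0  0  0  0  0  0  0  0]
 [ 0  0  0  0  0  0  0  0  0  0  0  0  0  0  0  0  0  0  0  0 26 27 27 27 27 28 27 28 27 27 27 27 27 27 28 27 26  0  0  0]
 [ 0  0  0  0  0  0  0  0  0  0  0  0  0  0  0  0  0  0  0  0 32 32 32 27 27 27 28 27 28 27 28 27 28 27 33 33 34 33  0  0]
 [ 0  0  0  0  0  0  0  0  0  0  0  0  0  0  0  0  0  0  0  0 32 32 32 27 27 28 27 27 27 27 27 27 28 33 34 34 33 33  0  0]
 [ 0  0  0  0  0  0  0  0  0  0  0  0  0  0  0  0  0  0  0  0 33 32 32 28 27 28 27 27 27 27 27 27 27 33 34 47 49 48 49 49]
 [ 0  0  0  0  0  0  0  0  0  0  0  0  0  0  0  0  0  0  0  0 26 27 28 29 27 28 27 27 26 27 27 27 27 34 34 48 49 50 49 49]
 [27 32 32 32 30 30 30 30 30 28 30 32 32 31 31 32 27 26 28 28 28 27 27 28 27 27 27 28 27 28 28 27 27 34 34 47 49 49 49 48]
 [26 33 32 33 28 27 27 28 27 28 31 32 33 33 33 32 28 27 27 27 32 32
[... 2331 characters left out ...]
 0 0 0 0 0 0 0 0 0 0 0 0 0 0 0 0 0]
 [0 0 0 0 0 0 0 0 0 0 0 0 0 0 0 0 0 0 0 0 0 0 0 0 0 0 0 0 0 0 0 0 0 0 0 0 0 0 0 0]
 [0 0 0 0 0 0 0 0 0 0 0 0 0 0 0 0 0 0 0 0 0 0 0 0 0 0 0 0 0 0 0 0 0 0 0 0 0 0 0 0]
 [0 0 0 0 0 0 0 0 0 0 0 0 0 0 0 0 0 0 0 0 0 0 0 0 0 0 0 0 0 0 0 0 0 0 0 0 0 0 0 0]
 [0 0 0 0 0 0 0 0 0 0 0 0 0 0 0 0 0 0 0 0 0 0 0 0 0 0 0 0 0 0 0 0 0 0 0 0 0 0 0 0]
 [0 0 0 0 0 0 0 0 0 0 0 0 0 0 0 0 0 0 0 0 0 0 0 0 0 0 0 0 0 0 0 0 0 0 0 0 0 0 0 0]
 [0 0 0 0 0 0 0 0 0 0 0 0 0 0 0 0 0 0 0 0 0 0 0 0 0 0 0 0 0 0 0 0 0 0 0 0 0 0 0 0]
 [0 0 0 0 0 0 0 0 0 0 0 0 0 0 0 0 0 0 0 0 0 0 0 0 0 0 0 0 0 0 0 0 0 0 0 0 0 0 0 0]
 [0 0 0 0 0 0 0 0 0 0 0 0 0 0 0 0 0 0 0 0 0 0 0 0 0 0 0 0 0 0 0 0 0 0 0 0 0 0 0 0]]
```

The height map shows the clip already flat on the disc, from x -78 to -34 with its top at about 32 mm, and the toe free inside the eye. It is near the rim, so I'll nudge it 5–6 mm back from the edge, centre the toe in the eye and lift straight out.

Emit:
{"name": "apply_moves", "arguments": {
  "rows": "0 0.002 0 0 1;0 0.002 0 0 1;0 0.002 0 0 1;0 0.001 0 0 1;0 0 0 0 1;0 -0.001 0 0 1;0 0 0 0 1"
}}

```text
clock: 23.4
position: [0.4761, -0.0102, 0.078]
eef_rot: [0.772, 0.635, -0.0, -0.0]
ft_force: [-0.2, 0.9, -1.3]
grip_width: 0.0177
grip_force: 30.0
```

```bash
cat > hm.py <<'E'
from h import *
def hm(c,x0=-80,ny=18):
    a=np.radians(-11);C=np.array([[np.cos(a),np.sin(a)],[-np.sin(a),np.cos(a)]])
    np.set_printoptions(linewidth=250)
    v,u=np.mgrid[0:480,0:640];P=atd(c,u,v)*1000;P[c["z_map"]<=0]=-999
    q=(P[...,:2]-[535.3,-20.7])@C.T; H=np.zeros((2*ny//2,36))
    m=(q[...,0]>x0)&(q[...,0]<x0+72)&(abs(q[...,1])<ny)&(P[...,2]>20)&(P[...,2]<60)
    for i,j,z in zip(((q[m][:,1]+ny)//2).astype(int),((q[m][:,0]-x0)//2).astype(int),P[m][:,2]): H[i,j]=max(H[i,j],z)
    print(H.round(0).astype(int))
E
python3 - <<'E'
from hm import *
st();avg(2);hm(cap("wrist"))
E
```

```text
t 23.4 clip xy mm [-60.08  -0.95] z 78.02 yaw -11.12 Fclip [-0.42  0.87] Fz -1.3 M [-0.05   0.066 -0.063] w 0.0177
avgF [-0.104  0.119 -1.05  -0.061  0.022 -0.049]
[[ 0  0  0  0  0  0  0  0  0  0  0  0  0  0  0  0  0  0  0  0  0  0  0  0 26 27 27  0  0  0  0  0  0  0  0  0]
 [ 0  0  0  0  0  0  0  0  0  0  0  0  0  0  0  0  0  0  0  0  0  0  0  0 27 27 27  0  0  0  0  0  0  0  0  0]
 [ 0  0  0  0  0  0  0  0  0  0  0  0  0  0  0  0  0  0  0  0  0  0  0 27 28 27 27 27 26 27 27 27 28 27 27 27]
 [ 0  0  0  0  0  0  0  0  0  0  0  0  0  0  0  0  0  0  0  0  0  0  0 31 32 32 27 28 28 28 27 27 27 27 27 33]
 [ 0  0  0  0  0  0  0  0  0  0  0  0  0  0  0  0  0  0  0  0  0  0  0 33 32 32 27 28 27 27 27 27 27 27 32 33]
 [ 0  0  0  0  0  0  0  0  0  0  0  0  0  0  0  0  0  0  0  0  0  0  0 33 32 32 27 27 27 27 27 28 28 32 33 34]
 [ 0  0  0  0  0  0  0  0  0  0  0  0  0  0  0  0  0  0  0  0  0  0  0 32 32 32 27 27 28 27 28 27 27 33 34 47]
 [ 0  0  0  0  0  0  0  0  0  0  0  0  0  0  0  0  0  0  0  0  0  0  0 27 27 27 27 28 27 28 27 27 27 33 34 47]
 [ 0  0  0  0  0  0  0  0  0  0  0  0  0  0  0  
[... 362 characters left out ...]
31 28 27 27 28 27 27 28 34 34 46]
 [27 28 27 27 32 33 32 32 32 32 32 31 31 32 32 32 31 32 32 32 32 32 32 32 32 32 27 27 28 27 27 28 28 28 34 34]
 [26 27 28 27 32 32 33 32 32 32 32 32 32 33 33 32 32 32 33 33 32 32 33 32 32 32 27 27 28 28 27 27 27 28 33 34]
 [25 28 26 27 31 32 32 32 33 32 32 33 32 32 32 31 32 31 32 31 31 31 32 32 31 30 27 27 27 28 27 28 27 28 27 33]
 [27 28 27 28 27 27 27 27 27 27 27 27 28 27 27 28 27 27 27 27 28 28 28 28 26 27 27 27 27 27 27 27 27 27 27 27]
 [ 0 27 26 27 27 27 27 28 28 27 27 27 28 27 27 28 28 28 28 27 27 27 27 27 27 27 28 27 27 28 27 28 27 28 27 28]
 [ 0 27 27 28 26 27 27 27 27 27 27 27 27 28 28 27 27 28 26 27 28 28 28 27 27 27 27 27 28 27 27 28 28 27 28 27]]
```

Emit:
{"name": "apply_moves", "arguments": {
  "rows": "0 0 -0.002 0 1;0 0 -0.003 0 1;0 0 -0.005 0 1;0 0 -0.01 0 1;0 0 -0.02 0 1;0 0 -0.03 0 1;0 0 -0.02 0 1;0 0 0 0 1"
}}

```text
clock: 24.55
position: [0.4779, -0.0105, 0.1705]
eef_rot: [0.772, 0.635, 0.002, 0.002]
ft_force: [0.3, 0.8, -0.7]
grip_width: 0.0178
grip_force: 30.0
```

Run:
```python
from hm import *
st();avg(2);hm(cap("side"))
print(rel([.5748,.2721,.175],-5))
```

```text
t 24.55 clip xy mm [-58.3   -0.93] z 170.47 yaw -11.12 Fclip [0.14 0.87] Fz -0.72 M [-0.08   0.064  0.044] w 0.0178
avgF [ 0.222  0.819 -1.115 -0.065  0.073  0.022]
[[ 0  0  0 27  0  0  0  0  0  0  0  0  0  0  0  0  0  0  0  0  0 27  0  0  0  0  0 27  0 26 26  0 25 26  0  0]
 [ 0 27  0  0  0  0  0  0  0  0  0 29  0  0  0  0  0  0  0  0  0  0  0  0  0  0  0  0 28  0  0 26 28 26 27  0]
 [26  0  0 27  0  0 31  0  0  0  0  0 30  0  0  0  0 29  0  0  0 30 30  0  0  0  0 27 27 27  0  0  0  0 26  0]
 [20 27  0  0 30  0  0 31 31  0 30  0 31  0  0  0 31  0  0  0  0  0  0  0  0  0  0  0 26  0 27 26  0 26  0  0]
 [26  0 27  0  0  0 30 28 30 31 29 30 25 31  0  0 30 32 29  0 28 28 30 32 31 30 27  0  0  0  0 25  0  0 34 32]
 [ 0 27  0 28  0 29 31  0 30 25  0 29 28 30 32 32  0  0 32 27 26 31  0 31  0 30  0 26  0 27  0  0 28  0 32 31]
 [ 0 25  0  0 33  0 31  0 29  0  0  0  0  0  0  0  0 29  0 33  0 27  0 29 28  0  0  0  0  0  0 28 27 31  0 30]
 [ 0  0 27 26  0  0  0  0 26  0 27  0  0 28 31  0  0  0 30  0  0 26  0 32  0  0  0  0 27 26 26  0 25  0  0  0]
 [ 0 26 24  0 26 31  0  0  0  0  0 28 27  0 31 
[... 439 characters left out ...]
9 31  0 32 27 31 30 25 27 26 31  0  0  0 26  0 26 25 27  0  0  0 27]
 [25 26  0 25 32  0 31 29 30 31 29 29 25  0 32 31 31 33  0 30 31 30 32 30 32 29  0  0  0  0  0 26 26 26 26 33]
 [20  0  0 26 30 30  0 31  0 31 32  0  0  0 25 27  0  0 26  0 27  0 31  0 30 32 26 26 26  0  0  0  0 26 32 29]
 [24 27 27  0  0  0 26 26 28 28 26 26 30 28 31  0 26  0  0  0  0  0  0  0 29  0  0 25  0 26  0 25 25  0  0  0]
 [ 0 25 27 27  0 26  0  0 26  0  0  0  0  0  0  0 27  0  0  0  0 27 27 25 27  0  0  0  0  0 27  0  0  0 27  0]
 [27 24  0 26  0 26 27  0 25 27 26 26 26 27 27 26  0 27 27  0  0  0 25  0  0 27  0 28 27 27 23  0 25 27 27  0]]
(array([ 0.296 ,  0.0428, -0.0079]), np.float64(-11.12), np.float64(-6.12))
```

The clip stays flat on the disc. Now back to the stand.

Emit:
{"name": "apply_moves", "arguments": {
  "rows": "0.03 0.004 -0.005 0 1;0.05 0.0073 -0.004 0 1;0.05 0.0073 0 0 1;0.05 0.0073 0 0 1;0.05 0.0073 0 0 1;0.04 0.006 0 0 1;0.026 0.0036 0 -6.1 1;0 0 0 0 1"
}}

```text
clock: 25.7
position: [0.5745, 0.2733, 0.1749]
eef_rot: [0.737, 0.676, -0.001, -0.001]
ft_force: [0.4, -0.7, -0.6]
grip_width: 0.0179
grip_force: 30.0
```

Emit:
{"name": "apply_moves", "arguments": {
  "rows": "0 0 0 0 1;0 0 0 0 1"
}}

```text
clock: 25.95
position: [0.5751, 0.2709, 0.1766]
eef_rot: [0.738, 0.675, -0.001, -0.0]
ft_force: [-0.3, -0.4, 0.3]
grip_width: 0.0177
grip_force: 30.0
```

```bash
python3 -c "
from h import *
o=status.get_obs();print(o['position'].round(4),rel([.5748,.2721,.0685],-5))"
```

```text
[0.5751 0.2709 0.1766] (array([ 0.0013, -0.0003,  0.1081]), np.float64(-5.13), np.float64(-0.13))
```

Emit:
{"name": "apply_moves", "arguments": {
  "rows": "0.001 0 0 0 1;0 0 0.03 0 1;0 0 0.025 0 1;0 0 0.02 0 1;0 0 0.015 0 1;0 0 0.008 0 1;0 0 0 0 1;0 0 0 0 1"
}}

```text
clock: 26.95
position: [0.5762, 0.2732, 0.08]
eef_rot: [0.737, 0.675, 0.001, 0.0]
ft_force: [-0.4, 0.2, -0.2]
grip_width: 0.018
grip_force: 30.0
```

```bash
python3 -c "
from h import *
o=status.get_obs();print(o['position'].round(4),o['moment'].round(3),rel([.5748,.2721,.0685],-5));avg(2)"
```

```text
[0.5762 0.2732 0.08  ] [-0.13   0.067  0.052] (array([-0.0012, -0.0013,  0.0115]), np.float64(-5.02), np.float64(-0.02))
avgF [ 0.202 -0.253  0.085 -0.12   0.068  0.004]
```

No contact so far. Lowering the last 11 mm onto the block.

Emit:
{"name": "apply_moves", "arguments": {
  "rows": "-0.001 -0.001 0.004 0 1;0 0 0.004 0 1;0 0 0.002 0 1;0 0 0 0 1;0 0 0 0 1"
}}

```text
clock: 27.68
position: [0.5744, 0.2721, 0.069]
eef_rot: [0.737, 0.675, -0.0, -0.0]
ft_force: [-0.1, -0.5, -0.6]
grip_width: 0.0181
grip_force: 30.0
```

```bash
python3 -c "
from h import *
o=status.get_obs();print(o['position'].round(4),rel([.5748,.2721,.0685],-5));avg(4)"
```

```text
[0.5744 0.2721 0.069 ] (array([0.    , 0.0004, 0.0005]), np.float64(-5.02), np.float64(-0.02))
avgF [-0.038 -0.053 -1.063 -0.097  0.031  0.002]
```

Emit:
{"name": "apply_moves", "arguments": {
  "rows": "0 0 0.0006 0 1;0 0 0 0 1"
}}

```text
clock: 28.12
position: [0.5745, 0.2721, 0.0686]
eef_rot: [0.737, 0.675, 0.0, 0.0]
ft_force: [0.1, -0.3, -0.0]
grip_width: 0.0177
grip_force: 30.0
```

```bash
python3 -c "
from h import *
o=status.get_obs();print(o['position'].round(4));avg(4)"
```

```text
[0.5745 0.2721 0.0686]
avgF [ 0.286  0.301  0.632 -0.092  0.061 -0.013]
```

The collar is seated. Releasing and withdrawing upward.

Emit:
{"name": "apply_moves", "arguments": {
  "rows": "0 0 0 0 0.7;0 0 0 0 0.5;0 0 0 0 0.4;0 0 0 0 0.4;0 0 0 0 0.4;0 0 0 0 0.4"
}}

```text
clock: 29.08
position: [0.5744, 0.2721, 0.0684]
eef_rot: [0.737, 0.675, -0.0, 0.0]
ft_force: [-0.0, -0.5, -0.2]
grip_width: 0.052
grip_force: 0.0
```

Emit:
{"name": "apply_moves", "arguments": {
  "rows": "0 0 -0.01 0 0.4;0 0 -0.02 0 0.4;0 0 -0.03 0 0.4;0 0 -0.04 0 0.4;0 0 -0.04 0 0.4;0 0 -0.03 0 0.4;0 0 0 0 0.4;0 0 0 0 0.4"
}}

```text
clock: 30.08
position: [0.5741, 0.272, 0.2385]
eef_rot: [0.737, 0.675, 0.0, 0.0]
ft_force: [0.9, 0.4, 0.4]
grip_width: 0.0522
grip_force: 0.0
```

Run:
```python
from hm import *
w=cap("wrist","w10.png");s=cap("side","s10.png");t=cap("top","t10.png")
def seg(c,lo,hi,bx=(.53,.62,.22,.32)):
    v,u=np.mgrid[0:480,0:640];P=atd(c,u,v)[c["z_map"]>0]
    q=P[(P[:,2]>lo)&(P[:,2]<hi)&(P[:,0]>bx[0])&(P[:,0]<bx[1])&(P[:,1]>bx[2])&(P[:,1]<bx[3])]
    r=cv2.minAreaRect(q[:,:2].astype(np.float32)*1000); return len(q),np.round(r[0],1),np.round(r[1],1),round(r[2],1),q[:,2].mean().round(4)
for c in (w,t):
    print("handle",seg(c,.105,.13));print("collar",seg(c,.063,.075))
hm(t)
# changes elsewhere in the top view
d=cv2.absdiff(t["pixels"],load("top0")["pixels"]).max(-1)
n,l,sx,_=cv2.connectedComponentsWithStats((cv2.medianBlur(d,3)>40).astype(np.uint8)); print([tuple(x) for x in sx[1:] if x[4]>6])
o=status.get_obs();print(o["clock"],o["position"].round(3),o["grip_width"],o["ft_force"].round(2))
```

```text
handle (477, array([576. , 273.1]), array([17.6, 17. ]), 85.2, np.float64(0.1154))
collar (936, array([575.8, 272.6]), array([32.1, 41.8]), 85.0, np.float64(0.0664))
handle (14, array([575.3, 262.7]), array([18.1,  3.3]), 19.1, np.float64(0.1119))
collar (77, array([580.4, 259.8]), array([52.4, 27. ]), 0.9, np.float64(0.066))
[[23 23 27  0 24  0 22 31  0  0 28 23 26  0  0  0 24 26 24 25  0 22 25 25 26 25  0 34  0 23 29  0 27  0 27 23]
 [29  0 26 26 26  0 30 28  0 26 22 24 22 24  0 31  0 24 27  0 33  0 25 22 29  0  0 23 24 22 25 30 26  0 26  0]
 [28  0 22 21 25  0 26  0  0 27 22 25 31  0  0 22 25 23 26 21 24 29  0 25 25 29 27 24  0 24 23 26  0  0 27  0]
 [23  0  0 29  0 26 29 28 32 31 29  0 29 31 33 31 29  0  0 32 32 31 27  0  0 27 24 25 24  0  0 25 28 21 23 26]
 [21 25 31 25 33  0  0 31 33 29 26  0 36  0 28 37  0 27  0 28 25  0 26 28 28  0 23 27 26  0 30  0 26 26 35  0]
 [ 0 28 25 26 28  0 27 24 24 25 24  0 21 30  0 29 31  0 26 27 31  0  0 26 32 26 28  0  0 25 27  0 25 31  0 35]
 [27 27 26 23 34 32  0 23 23 21  0 30  0 28 29  0  0 26 26  0 27  0 28 24 23  0 24  0 26 24 25 24  0 32 31
[... 8670 characters left out ...]
t32(503), np.int32(456), np.int32(4), np.int32(4), np.int32(8)), (np.int32(553), np.int32(463), np.int32(5), np.int32(7), np.int32(16)), (np.int32(513), np.int32(466), np.int32(2), np.int32(4), np.int32(7)), (np.int32(546), np.int32(466), np.int32(3), np.int32(3), np.int32(8)), (np.int32(322), np.int32(468), np.int32(9), np.int32(7), np.int32(37)), (np.int32(529), np.int32(472), np.int32(3), np.int32(7), np.int32(10)), (np.int32(540), np.int32(473), np.int32(4), np.int32(5), np.int32(9)), (np.int32(503), np.int32(476), np.int32(4), np.int32(4), np.int32(12)), (np.int32(560), np.int32(476), np.int32(4), np.int32(4), np.int32(8))]
30.225 [0.574 0.272 0.237] 0.05239458567005591 [0.97 0.14 0.12]
```

The pick stands upright in its stand (handle level, collar at 66 mm), and the clip is flat on the disc, clear of the post. The robot touches nothing, so I'm handing in.

```bash
python3 -c "
from cell import job_done
print(job_done())"
```

```text
the job is handed in; nothing more can be done
None
```

The job is handed in at about 30 s of 72 s: the clip was pried out with the hook at a pull of about 7 N and lies flat on the disc, clear of the post, and the pick is back upright in its stand.

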